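# Snug down the canister lid

## Robot

A 6-joint arm with a two-finger parallel gripper is mounted at the origin on a cart in front of the work surface, level with it; the furniture and walls round the work are solid. World frame = base frame: x ahead of the robot, y to its left, z up, the work surface at z = 0. Lengths are in mm, angles in rad, forces in N, time in s.
With the tool pointing down it reaches from about 275 to 1000 mm from the base axis. Payload 8.4 kg.
Tool frame: the origin (TCP) lies between the finger pads; the fingertips stand r.finger_overhang ahead of it and the grasp point (between the pads) is the TCP (r.finger_overhang is the distance from the TCP to the fingertips, in mm); z points along the fingers, y is the line along which they close (so a half turn about z gives the same grasp; the last joint's range is limited). The gripper opens to 85 mm and grips with 20 to 120 N. Pads are 22 mm wide; open, the fingers measure 114 mm over their backs; the gripper's body (76 mm by 85 mm) begins 54 mm behind the grasp point. The pads swing forward as they close: fully open they stand 13 mm farther back than shut.
Start: joints at [-1.191, 0.353, 1.633, -0, 1.155, -0.002], TCP at [232.868, -580, 250.281] pointing down, gripper open.
Joint ranges: [-2.63, 2.63], [-0.92, 2.1], [0.06, 2.66], [-1.3, 4.44], [0, 2.69], [-3.02, 3.02]. Speed limits (rad/s): [2.22, 2.22, 2.79, 3.14, 3.14, 3.14].

## Interface

Orientations are given as [roll, pitch, yaw] about the fixed x, y, z axes, in that order (R = Rz(yaw) Ry(pitch) Rx(roll)).
In Python, from rig import r, cams, sign_off gives the robot as it stands.
- The arm moves only by the shell command python3 -m crank 'ROWS' [FORCE]. ROWS is JSON, a list of rows, each a list of 7 numbers: the shift along the tool's x, y, z in m, then the turn, a rotation vector about the tool's x, y, z in rad, then the closure, from 0 (fully open) to 1 (shut). In form: [[dx, dy, dz, ax, ay, az, gripper], ...]. A call has 1 to 5 rows; each row is the pose to reach, as a shift and turn from the pose commanded when the call began, along the tool's axes at that moment; what a row does not reach only later rows make up. A row lasts 1/10 s, in which the tool goes at most 50 mm and 8.59 degrees, less where a joint would pass 70% of its speed; a pose out of reach is approached as far as the arm can. A call with a gripper value outside its range is refused whole. The fingers move at their own pace and stop on an object; FORCE is the grip in N (left out, the last holds). Time passes only in rows, so rows that repeat a pose let the fingers close. It gives the time, the measured TCP pose, the force, the opening and the grip force at its end, in the units of the state.
- r.sense(): the state, without advancing time (a new reading comes with each control period).
- cams.grab_frame(name): name is "scene" or "top" or "wrist"; returns a dict with "image" (384x512x3 uint8, red, green, blue), "fx", "fy", "cx", "cy" (pixels), "position" and "orientation" of the camera in the world. Camera axes: x right, y down, z forward; pixel columns grow to the right and rows downward; lengths in mm; the calibration is good to about 2 mm. A picture is of the moment at which its call begins. There is no depth.
- sign_off(): hands the job in; it is judged then, once.
The state is a dict: "clock": time; "qpos": joint angles; "qvel": joint speeds; "joint_efforts": joint torques, N m; "eef_pos": TCP position; "tcp_rot": TCP orientation; "contact_force": force on the tool from outside, world axes, zero at the start; "wrist_torque": the same for the moment, N m; "opening": opening from 0.0 (shut) to 1.0 (fully open); "grasp_force": force on a finger pad.
Only numpy, scipy, OpenCV 4.12 (cv2) and the standard library are available. Lean on these libraries where they do the work, as an engineer would, in place of code of your own. Each camera call takes 0.05 s, during which the arm holds its last target. There are 200 camera calls.

## Task

Screw the sample canister's grey lid down, clockwise seen from above, by pushing its upright lugs round, until it bites on the seal and is clearly hand-snug; stop there, without overtightening it. Leave the things around it where they are and let go of the lid at the end.

Things in the scene. Friction and masses are not known exactly. Their poses are not given: they have to be found in the camera images.
- canister: aluminium sample canister, 100 mm across, on a round flange (128 mm across) screwed to the bench: it cannot move. Origin at the centre of its underside, on the upright axis of the lid; yaw is arbitrary.
- lid: grey ribbed screw lid, 113 mm across, started on a coarse thread. Origin on the upright axis, 100 mm above the bench at the start; its flat top is 16 mm above the origin, with a hub (32 mm across, 6 mm high) in the middle. Two upright lugs stand on the top, opposite each other on the lid's x axis. Clockwise from above tightens and lowers it 1 mm per radian
- lug_a (a point): centre of the lug on the lid's +x side, 37 mm from the axis and 31 mm above the lid's origin. The lug is 42 mm long radially (16 to 58 mm from the axis), 14 mm thick and 30 mm high above the lid's flat top (top face 46 mm above the lid's origin)
- lug_b (a point): centre of the other lug, on the lid's -x side; same measures
- seal: rubber ring inside the lid, out of sight; origin on the axis at the neck's top. How far it has sunk cannot be seen: the lid runs with a steady 0.2 N m for 1 to 4.5 rad, then bites and the torque climbs by about 0.15 N m per 0.1 rad. Hand-snug is about 0.6 N m (0.45 to 0.8 is good); above 1.0 N m the seal is crushed. Let go, the lid eases back up to 0.4 rad and stays snug
- amber_bottle: bystander: small brown bottle, 46 mm across, 88 mm high, origin at the centre of its underside
- timer: bystander: white countdown timer, 62x68x19 mm, lying flat, origin at the centre of its underside
- dish: bystander: petri dish, 60 mm across, 14 mm high, origin at the centre of its underside
- small_bottle: bystander: bottle with a screw cap, 54 mm across, 100 mm high, origin at the centre of its underside
- tape_roll: bystander: roll of tape lying flat, about 70 mm across, 19 mm high, origin at the centre of its underside

How it is judged:
By the outcome, as a careful person would: the job done as asked, in the order asked, and still so for the second after the job is handed in, with the robot touching nothing.
It also fails if it takes over 61 s, if anything falls off the work surface, if the arm or the gripper's body presses on something with over 40 N, if the wrist force passes 120 N, or if a joint passes its speed limit or range.

## Working session

There is one attempt and no reset: what is moved stays moved. The work goes in short steps, Python scripts to look and compute and a shell command to move; the robot and the scene stay as the last step left them, time stands still between calls to the robot, and variables do not carry over. Pictures are saved under pics/ and viewed, at most 10 in all, crops included, and the job is handed in when it is done.

```bash
ls; mkdir -p pics
python3 - <<'E'
from rig import r,cams
import cv2,numpy as np
s=r.sense();print(s, r.finger_overhang)
for n in("scene","top"):
    f=cams.grab_frame(n);cv2.imwrite(f"pics/{n}0.png",f["image"][:,:,::-1]);print(n,[ (k,np.round(f[k],4)) for k in f if k!="image"])
E
```

```text
pics
{'clock': 0.0, 'qpos': array([-1.19138258e+00,  3.53670033e-01,  1.63414291e+00,  5.14499701e-06,
        1.15518436e+00, -2.38491927e-03]), 'qvel': array([ 0.00029304, -0.00122242, -0.00069492,  0.00152967, -0.00132828,
       -0.00026216]), 'joint_efforts': array([ 2.84367285e-03, -6.05241609e+01, -3.42066085e+01,  6.60035244e-05,
        9.40124562e-03, -5.42502789e-06]), 'eef_pos': array([ 232.71210142, -579.574701  ,  249.5442356 ]), 'tcp_rot': array([-3.14018802e+00, -8.05403055e-06,  3.81796577e-01]), 'contact_force': array([ 0.19696767,  0.0664814 , -0.51175068]), 'wrist_torque': array([-0.01307291, -0.0056783 , -0.00032714]), 'grasp_force': 0.0, 'opening': 1.0017410790364574} 19.0
scene [('fx', np.float64(468.2136)), ('fy', np.float64(468.2136)), ('cx', np.float64(255.9639)), ('cy', np.float64(193.8504)), ('position', array([  85.147 , -851.9909,  508.1276])), ('orientation', array([-2.0339,  0.0093, -0.6578]))]
top [('fx', np.float64(455.732)), ('fy', np.float64(455.732)), ('cx', np.float64(254.5377)), ('cy', np.float64(189.1827)), ('position', array([ 463.1188, -226.1187,  975.096 ])), ('orientation', array([-3.0321, -0.0458, -1.5432]))]
```

View pics/top0.png

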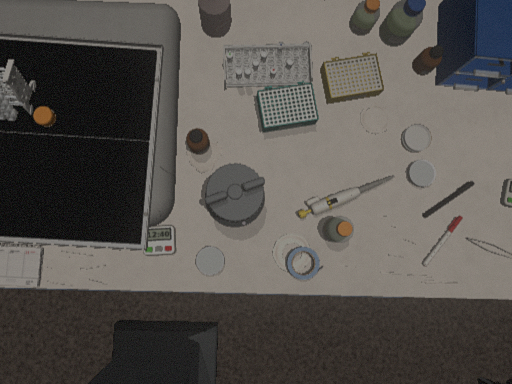

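View pics/scene0.png

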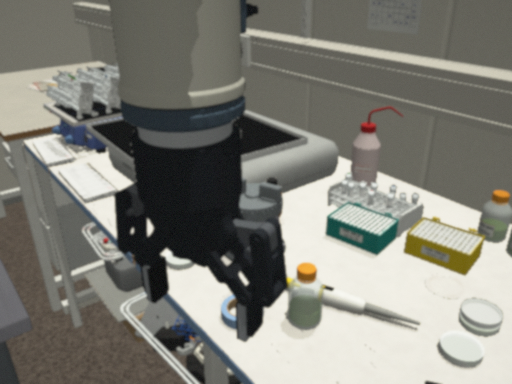

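The top view shows the lid at about (234,192), with its lugs running from (207,203) to (262,183). The amber bottle is at (198,140), the dish at (210,261), the timer at (159,240), the tape at (302,263) and the small bottle at (338,229). In the scene view the gripper hides the canister.

```bash
cat > h.py <<'E'
import cv2,numpy as np
from scipy.spatial.transform import Rotation as R
from rig import r,cams
def ray(f,u,v,z):
    d=R.from_euler('xyz',f["orientation"]).apply([(u-f["cx"])/f["fx"],(v-f["cy"])/f["fy"],1]);p=np.array(f["position"]);return p+d*(z-p[2])/d[2]
def proj(f,P):
    c=R.from_euler('xyz',f["orientation"]).inv().apply(np.array(P)-f["position"]);return np.array([f["fx"]*c[0]/c[2]+f["cx"],f["fy"]*c[1]/c[2]+f["cy"]])
E
python3 - <<'E'
from h import *
f=cams.grab_frame("top");im=f["image"]
c=cv2.resize(im[140:240,180:290],None,fx=7,fy=6,interpolation=cv2.INTER_CUBIC)
c=cv2.convertScaleAbs(c,alpha=1.8)
cv2.imwrite("pics/crop1.png",c[:,:,::-1])
g=cv2.cvtColor(im,cv2.COLOR_RGB2GRAY)
for t in (70,80,90,100,110):
    m=((g<t)*255).astype('uint8');m[:, :185]=0;m=cv2.morphologyEx(m,cv2.MORPH_OPEN,np.ones((7,7)))
    n,l,st,ce=cv2.connectedComponentsWithStats(m);k=l[192,234]
    print(t,k,st[k],ce[k])
print(ray(f,234,192,122),ray(f,207,203,146),ray(f,262,183,146))
E
```

```text
70 0 [     0      0    512    384 159195] [229.64126386 173.03789064]
80 0 [     0      0    512    384 158422] [229.05427908 173.18782114]
90 0 [     0      0    512    384 156029] [227.91902146 174.16944286]
100 6 [ 201  164   64   64 3165] [233.42496051 194.87298578]
110 7 [ 201  164   64   64 3210] [233.37258567 194.94143302]
[ 551.46656506 -224.13802582  122.        ] [ 527.30791899 -175.85468154  146.        ] [ 567.24918548 -274.98982589  146.        ]
```

View pics/crop1.png

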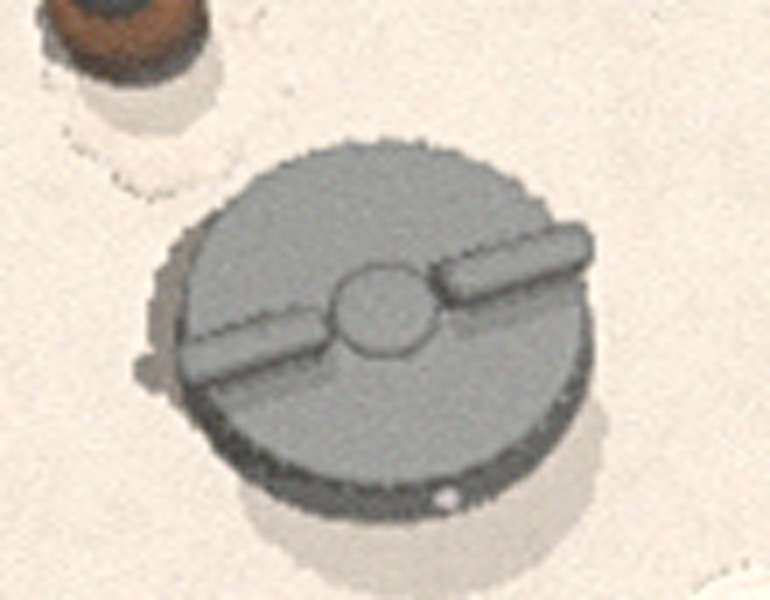

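The crop shows the hub centre at crop (386,310), which is image (235.1,191.7). The lug-top centres are at about (216.6,195.7) and (253.9,183.7).

Run:
```python
from h import *
f=cams.grab_frame("top")
h=ray(f,235.1,191.7,122);a=ray(f,216.6,195.7,146);b=ray(f,253.9,183.7,146)
a1,a2=[ray(f,180+x/7,140+y/6,146) for x,y in((185,345),(592,240))]
print(h,a,b,(a+b)/2,np.linalg.norm(a-b),np.arctan2(*(a-b)[1::-1]), np.linalg.norm(a1-a2),(a1+a2)/2,np.arctan2(*(a1-a2)[1::-1]))
t,_=0,0
for x,y in((188,310),(590,310),(386,142),(390,485)): print(ray(f,180+x/7,140+y/6,116))
```

```text
[ 552.10024765 -226.18477241  122.        ] [ 541.18113223 -192.7552434   146.        ] [ 565.4604096  -260.14529152  146.        ] [ 553.32077092 -226.45026746  146.        ] 71.6303140713782 1.9165996402392866 111.03211432372207 [ 555.13188214 -227.00353312  146.        ] 1.8977377600761207
[ 551.06334517 -172.9311628   116.        ]
[ 554.58365185 -281.53293835  116.        ]
[ 606.43324722 -224.53276021  116.        ]
[ 497.71086735 -229.11634522  116.        ]
```

```bash
cat >> h.py <<'E'
C=np.array([552.5,-226.5])
def st():
    s=r.sense();T=R.from_euler('xyz',s["tcp_rot"])
    d=T.inv().apply([*(C-s["eef_pos"][:2]),0])
    F=s["contact_force"];M=s["wrist_torque"]
    print("t",round(s["clock"],2),"pos",s["eef_pos"].round(1),"rpy",s["tcp_rot"].round(3),"q",s["qpos"].round(2),"to C(tool)",d.round(1),"F",F.round(2),"M",M.round(3),"op",round(s["opening"],2),round(s["grasp_force"],1))
E
python3 -m crank '[[0.043,-0.021,0,0,0,-0.14,0.2],[0.086,-0.042,0,0,0,-0.28,0.2],[0.129,-0.063,0,0,0,-0.42,0.2],[0.172,-0.084,0,0,0,-0.56,0.2],[0.215,-0.104,0,0,0,-0.7,0.2]]' 40; python3 -c "from h import *;st()"
```

```text
clock: 0.7
eef_pos: [394.5, -401.8, 250.3]
tcp_rot: [3.142, -0.0, 1.087]
contact_force: [0.0, -0.9, -0.5]
opening: 0.806
grasp_force: 0.0
t 0.7 pos [ 394.5 -401.8  250.3] rpy [ 3.142 -0.     1.087] q [-0.8   0.26  1.77  0.    1.12 -0.31] to C(tool) [228.6  58.4   0. ] F [ 0.05 -0.9  -0.52] M [ 0.005 -0.028  0.022] op 0.81 0.0
```

```bash
python3 -m crank '[[0.045,0.012,0,0,0,-0.14,0.2],[0.090,0.024,0,0,0,-0.28,0.2],[0.135,0.036,0,0,0,-0.42,0.2],[0.18,0.047,0,0,0,-0.56,0.2],[0.228,0.058,0,0,0,-0.7,0.2]]'; python3 -m crank '[[0,0,0,0,0,-0.15,0.2],[0,0,0,0,0,-0.3,0.2],[0,0,0,0,0,-0.45,0.2],[0,0,0,0,0,-0.6,0.2],[0,0,0,0,0,-0.75,0.2]]'>/dev/null;python3 -m crank '[[0,0,0,0,0,-0.15,0.2],[0,0,0,0,0,-0.3,0.2],[0,0,0,0,0,-0.45,0.2],[0,0,0,0,0,-0.6,0.2],[0,0,0,0,0,-0.75,0.2]]'; python3 -c "from h import *;st()"
```

```text
clock: 1.2
eef_pos: [552.9, -227.9, 250.3]
tcp_rot: [-3.141, 0.0, 1.787]
contact_force: [0.5, -0.4, -0.3]
opening: 0.8
grasp_force: 0.0
clock: 2.2
eef_pos: [551.8, -229.3, 250.1]
tcp_rot: [3.141, -0.0, -2.995]
contact_force: [0.1, -0.9, 0.7]
opening: 0.797
grasp_force: 0.0
t 2.2 pos [ 551.8 -229.3  250.1] rpy [ 3.141 -0.    -2.995] q [-0.4   0.31  1.69  0.    1.14 -2.11] to C(tool) [-1.1  2.7  0. ] F [ 0.06 -0.93  0.69] M [-0.034 -0.02  -0.001] op 0.8 0.0
```

```bash
python3 -m crank '[[0,0.003,0,0,0,-0.14,0.2],[-0.001,0.003,0,0,0,-0.28,0.2],[-0.001,0.003,0,0,0,-0.42,0.2],[-0.001,0.003,0,0,0,-0.56,0.2],[-0.001,0.003,0,0,0,-0.7,0.2]]'>/dev/null;  python3 -m crank '[[0,0,0,0,0,-0.12,0.2],[0,0,0,0,0,-0.12,0.2],[0,0,0,0,0,-0.12,0.2]]'>/dev/null;python3 - <<'E'
from h import *
st()
o=[]
for n in("wrist","scene"):
    f=cams.grab_frame(n);cv2.imwrite(f"pics/{n}1.png",f["image"][:,:,::-1]);print(n,f["position"],f["orientation"])
    print([proj(f,[*C,122]).round(),]+[proj(f,[C[0]+37*np.cos(a),C[1]+37*np.sin(a),146]).round() for a in(1.91,1.91+np.pi)])
    o.append(f["image"])
cv2.imwrite("pics/both.png",cv2.resize(np.hstack(o),(800,300))[:,:,::-1])
E
```

```text
t 3.0 pos [ 552.4 -226.2  250.2] rpy [ 3.141 -0.    -2.185] q [-0.39  0.31  1.7   0.    1.14 -2.92] to C(tool) [ 0.2 -0.2 -0. ] F [-0.51 -0.43  0.  ] M [0.055 0.003 0.066] op 0.8 0.0
wrist [ 504.17577282 -295.18273629  373.72570026] [2.80942237e+00 1.34740514e-04 2.52623991e+00]
[array([252., 191.]), array([291., 227.]), array([210., 173.])]
scene [  85.14704184 -851.99094497  508.12764033] [-2.03386056  0.00930521 -0.65776697]
[array([251., 192.]), array([235., 176.]), array([268., 185.])]
```

View pics/both.png

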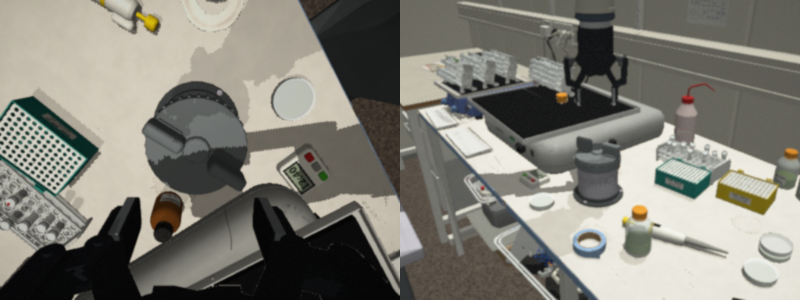

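The wrist view puts the hub at full-image (252,192), against a predicted (252,191). The lugs are at about (205,169) and (288,220), so both agree within a few pixels. The fingers are clear of the lugs angularly, so I can descend.

```bash
python3 -m crank '[[0,0,0.03,0,0,0,0.2],[0,0,0.06,0,0,0,0.2],[0,0,0.085,0,0,0,0.2],[0,0,0.1,0,0,0,0.2],[0,0,0.107,0,0,0,0.2]]';python3 -m crank '[[0,0,0,0,0,0,0.2],[0,0,0,0,0,0.05,0.2]]' >/dev/null
python3 - <<'E'
from h import *
st()
f=cams.grab_frame("scene");u=proj(f,[*C,130]).astype(int);print(u)
i=f["image"][u[1]-60:u[1]+60,u[0]-80:u[0]+80];cv2.imwrite("pics/s2.png",cv2.resize(i,None,fx=5,fy=5,interpolation=3)[:,:,::-1])
E
```

```text
clock: 3.6
eef_pos: [552.3, -226.1, 142.1]
tcp_rot: [3.14, -0.0, -2.182]
contact_force: [0.8, 0.4, 0.4]
opening: 0.804
grasp_force: 0.0
t 3.8 pos [ 553.2 -226.3  144.2] rpy [-3.140e+00  1.000e-03 -2.232e+00] q [-0.39  0.43  1.78  0.    0.93 -2.87] to C(tool) [ 0.6  0.5 -0. ] F [ 3.63  3.3  -3.31] M [ 0.608 -0.519  0.188] op 0.8 2.3
[251 188]
```

View pics/s2.png

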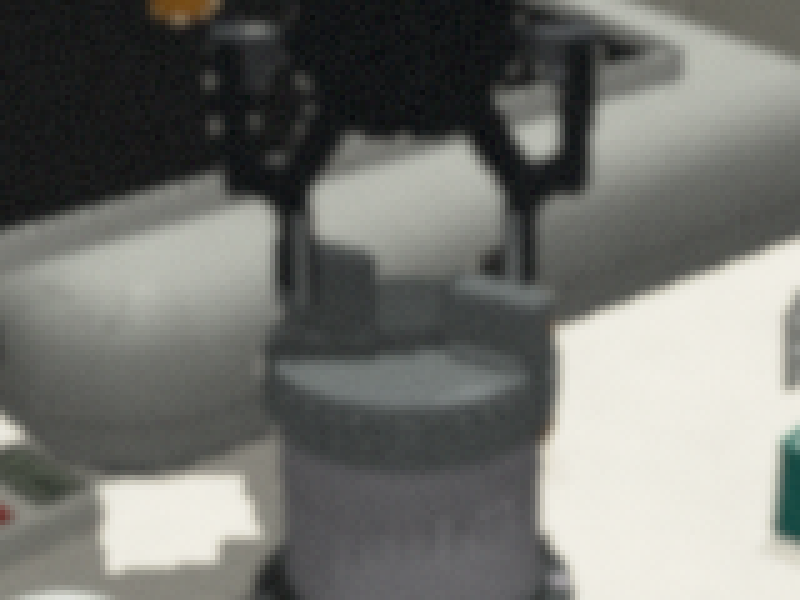

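The near finger is already against its lug, with about 5 N and Mz ≈ 0.19 N m, and the heights look right. Next I turn it.

```bash
python3 -m crank '[[0,0,0,0,0,0.08,0.2],[0,0,0,0,0,0.16,0.2],[0,0,0,0,0,0.24,0.2]]' >/dev/null; python3 -c "from h import *;st()";python3 -m crank '[[0,0,0,0,0,0.08,0.2],[0,0,0,0,0,0.16,0.2],[0,0,0,0,0,0.24,0.2]]' >/dev/null; python3 -c "from h import *;st()"
```

```text
t 4.15 pos [ 554.  -226.1  144.6] rpy [-3.139e+00  2.000e-03 -2.474e+00] q [-0.39  0.43  1.78  0.    0.93 -2.63] to C(tool) [ 1.4  0.6 -0. ] F [ 4.11  2.88 -3.94] M [ 0.517 -0.648  0.17 ] op 0.8 2.8
t 4.45 pos [ 553.8 -226.2  144.5] rpy [-3.140e+00  2.000e-03 -2.714e+00] q [-0.39  0.43  1.78  0.    0.93 -2.39] to C(tool) [ 1.4  0.3 -0. ] F [ 3.81  1.9  -2.75] M [ 0.409 -0.597  0.187] op 0.8 2.8
```

```bash
cat > chk.py <<'E'
from h import *
st()
raise SystemExit(int(r.sense()["wrist_torque"][2]>0.28))
E
python3 -m crank '[[0,0,0,0,0,0.07,0.2],[0,0,0,0,0,0.14,0.2],[0,0,0,0,0,0.21,0.2],[0,0,0,0,0,0.28,0.2]]' >/dev/null; python3 chk.py && python3 -m crank '[[0,0,0,0,0,0.07,0.2],[0,0,0,0,0,0.14,0.2],[0,0,0,0,0,0.21,0.2],[0,0,0,0,0,0.28,0.2]]' >/dev/null && python3 chk.py && python3 -m crank '[[0,0,0,0,0,0.07,0.2],[0,0,0,0,0,0.14,0.2],[0,0,0,0,0,0.21,0.2],[0,0,0,0,0,0.28,0.2]]' >/dev/null && python3 chk.py
```

```text
t 4.85 pos [ 553.6 -226.3  144.5] rpy [-3.141e+00  2.000e-03 -2.993e+00] q [-0.39  0.43  1.78  0.    0.93 -2.11] to C(tool) [ 1.1 -0.  -0. ] F [ 2.96  1.72 -2.73] M [ 0.306 -0.474  0.181] op 0.8 2.9
t 5.25 pos [ 553.3 -226.2  144.3] rpy [-3.141e+00  2.000e-03  3.010e+00] q [-0.39  0.43  1.78  0.    0.93 -1.83] to C(tool) [ 0.7 -0.4 -0. ] F [ 2.28  0.82 -4.08] M [ 0.185 -0.36   0.161] op 0.8 3.0
t 5.65 pos [ 553.  -226.1  144.1] rpy [3.141e+00 1.000e-03 2.730e+00] q [-0.39  0.43  1.78  0.    0.93 -1.55] to C(tool) [ 0.3 -0.6 -0. ] F [ 1.54  1.   -3.82] M [ 0.372 -0.258  0.165] op 0.8 3.1
```

```bash
python3 -m crank '[[0,0,0,0,0,0.07,0.2],[0,0,0,0,0,0.14,0.2],[0,0,0,0,0,0.21,0.2],[0,0,0,0,0,0.28,0.2]]' >/dev/null; python3 chk.py && python3 -m crank '[[0,0,0,0,0,0.07,0.2],[0,0,0,0,0,0.14,0.2],[0,0,0,0,0,0.21,0.2],[0,0,0,0,0,0.28,0.2]]' >/dev/null && python3 chk.py && python3 -m crank '[[0,0,0,0,0,0.07,0.2],[0,0,0,0,0,0.14,0.2],[0,0,0,0,0,0.21,0.2],[0,0,0,0,0,0.28,0.2]]' >/dev/null && python3 chk.py && python3 -m crank '[[0,0,0,0,0,0.07,0.2],[0,0,0,0,0,0.14,0.2],[0,0,0,0,0,0.21,0.2],[0,0,0,0,0,0.28,0.2]]' >/dev/null && python3 chk.py
```

```text
t 6.05 pos [ 552.7 -225.9  144. ] rpy [3.141 0.    2.45 ] q [-0.39  0.43  1.78  0.    0.93 -1.27] to C(tool) [-0.2 -0.6 -0. ] F [ 0.87  2.64 -4.28] M [ 0.433 -0.124  0.231] op 0.8 3.2
t 6.45 pos [ 552.5 -225.6  143.9] rpy [ 3.141e+00 -1.000e-03  2.170e+00] q [-0.39  0.43  1.78  0.    0.93 -0.99] to C(tool) [-0.7 -0.5 -0. ] F [ 0.74  3.33 -4.87] M [ 0.658 -0.069  0.255] op 0.8 3.2
t 6.85 pos [ 552.4 -225.3  143.7] rpy [ 3.141e+00 -1.000e-03  1.890e+00] q [-0.39  0.43  1.78  0.    0.93 -0.71] to C(tool) [-1.1 -0.3 -0. ] F [ 0.88  4.93 -4.93] M [ 0.902 -0.113  0.249] op 0.8 4.3
t 7.25 pos [ 552.5 -224.9  143.7] rpy [-3.141e+00 -2.000e-03  1.610e+00] q [-0.39  0.43  1.78  0.    0.93 -0.43] to C(tool) [-1.6 -0.  -0. ] F [ 1.67  7.53 -3.98] M [ 1.326 -0.125  0.72 ] op 0.8 9.0
```

```bash
python3 -m crank '[[0,0,0,0,0,0,0.2]]' >/dev/null; python3 chk.py;  python3 -m crank '[[0,0,0,0,0,0,0.2]]' >/dev/null; python3 chk.py
```

```text
t 7.35 pos [ 552.5 -224.9  143.7] rpy [-3.141e+00 -2.000e-03  1.611e+00] q [-0.39  0.43  1.78  0.    0.93 -0.43] to C(tool) [-1.6 -0.1 -0. ] F [ 1.47  7.22 -4.45] M [ 1.163 -0.116  0.431] op 0.8 6.0
t 7.45 pos [ 552.5 -225.   143.8] rpy [-3.141e+00 -2.000e-03  1.613e+00] q [-0.39  0.43  1.78  0.    0.93 -0.43] to C(tool) [-1.5 -0.1 -0. ] F [ 0.82  6.64 -3.75] M [ 1.178 -0.145  0.424] op 0.8 5.4
```

```bash
python3 -m crank '[[0,0,0,0,0,0.02,0.2]]' >/dev/null; python3 chk.py
```

```text
t 7.55 pos [ 552.5 -224.9  143.7] rpy [-3.141e+00 -2.000e-03  1.593e+00] q [-0.39  0.43  1.78  0.    0.93 -0.41] to C(tool) [-1.6  0.  -0. ] F [ 1.52  7.38 -3.82] M [ 1.229 -0.149  0.637] op 0.8 8.8
```

```bash
python3 -m crank '[[0,0,0,0,0,-0.1,0.2],[0,0,0,0,0,-0.2,0.2],[0,0,0,0,0,-0.35,0.2],[0,0,0,0,0,-0.5,0.2],[0,0,0,0,0,-0.65,0.2]]' >/dev/null; python3 chk.py; python3 -m crank '[[0,0,0,0,0,0,0.2],[0,0,0,0,0,0,0.2]]' >/dev/null; python3 chk.py
```

```text
t 8.05 pos [ 553.1 -226.6  144.7] rpy [3.141e+00 2.000e-03 2.249e+00] q [-0.39  0.43  1.78 -0.    0.93 -1.07] to C(tool) [ 0.5 -0.4 -0. ] F [ 0.45 -0.14  0.41] M [0.023 0.067 0.034] op 0.8 0.0
t 8.25 pos [ 552.9 -226.5  144.1] rpy [3.141e+00 1.000e-03 2.238e+00] q [-0.39  0.43  1.78 -0.    0.93 -1.06] to C(tool) [ 0.2 -0.3 -0. ] F [ 0.62  0.1  -0.76] M [0.025 0.037 0.005] op 0.79 0.0
```

The fingers are free of the lid, so I lift straight up and check.

```bash
python3 -m crank '[[0,0,-0.015,0,0,0,0.2],[0,0,-0.04,0,0,0,0.2],[0,0,-0.075,0,0,0,0.2],[0,0,-0.11,0,0,0,0.2],[0,0,-0.14,0,0,0,0.2]]' >/dev/null; python3 chk.py; python3 -m crank '[[0,0,0,0,0,0,0.2],[0,0,0,0,0,0,0.2]]' >/dev/null
python3 - <<'E'
from h import *
o=[]
for n in("wrist","scene"): o.append(cams.grab_frame(n)["image"])
cv2.imwrite("pics/end.png",cv2.resize(np.hstack(o),(800,300))[:,:,::-1])
E
```

```text
t 8.75 pos [ 552.8 -226.4  286.7] rpy [3.141e+00 2.000e-03 2.239e+00] q [-0.39  0.28  1.66 -0.    1.21 -1.06] to C(tool) [ 0.1 -0.3 -0. ] F [-0.07 -0.89  0.15] M [ 0.051 -0.015 -0.013] op 0.8 0.0
```

View pics/end.png

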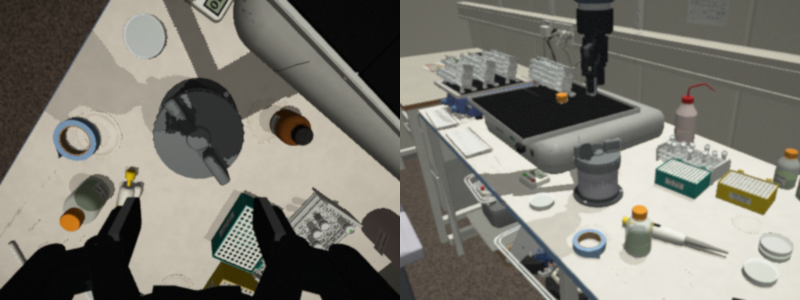

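The lid is turned and free. In the scene view the dish, timer, tape and small bottle stand where they were, and the wrist view shows the amber bottle upright in its place.

```bash
python3 -c "from rig import sign_off;print(sign_off())"
```

```text
the job is handed in; nothing more can be done
None
```

I screwed the lid down clockwise until it bit, stopped at about 0.64 N m (one 0.72 N m reading while turning, inside the 0.45–0.8 range), let go, left everything around it in place, and handed the job in at about 9 s.

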